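# Move a wet-coated clamp ring between hooks with a lifting fork

### The arm

A 6-joint arm with a two-finger parallel gripper is mounted at the origin on the work surface. World frame = base frame: x ahead of the robot, y to its left, z up, the work surface at z = 0. Lengths are in m, angles in degrees, forces in N, time in s.
With the tool pointing down it reaches from about 0.3 to 0.75 m from the base axis. Payload 8.5 kg.
Tool frame: the origin (TCP) lies midway between the tips of the shut fingers; the grasp point (between the pads) lies grasp_offset behind it (grasp_offset is the distance from the TCP to the grasp point, in m); z points along the fingers, y is the line along which they close (so a half turn about z gives the same grasp; the last joint's range is limited). The gripper opens to 85 mm and grips with 20 to 120 N. Pads are 22 mm wide; open, the fingers measure 114 mm over their backs; the gripper's body (76 mm by 85 mm) begins 54 mm behind the grasp point. The pads swing forward as they close: fully open they stand 13 mm farther back than shut.
Start: joints at [-78.913, 21.807, 74.336, -0, 83.858, -12.336], TCP at [0.219, -0.505, 0.231] pointing down, gripper open.
Joint ranges: [-178.18, 178.18], [-50.72, 133.34], [12.68, 142.11], [-81.47, 261.47], [9.98, 163.14], [-165.26, 165.26]. Speed limits (degrees/s): [136.94, 136.94, 180, 180, 180, 180].

### API

Orientations are given as a 3x3 rotation matrix whose columns are the frame's x, y, z axes.
In Python, from rig import observe, get_image, camera_params, close_job, grasp_offset gives the robot as it stands.
- The arm moves only by the shell command python3 -m handwheel 'ROWS' [OPENING] [FORCE]. ROWS is JSON, a list of rows, each a list of 2 entries, a list of its own where there are three numbers: the shift along the tool's x, y, z as a fraction of full scale, then the turn, a rotation vector about the tool's x, y, z as a fraction of full scale. In form: [[[dx, dy, dz], [ax, ay, az]], ...]. A call has 1 to 10 rows; each row is the pose to reach, as a shift and turn from the pose commanded when the call began, along the tool's axes at that moment, turning the shorter way round; what a row does not reach only later rows make up. Full scale, the value 1, is 0.5 m for a shift and pi rad for a turn. A row lasts 1/10 s, in which the tool goes at most 50 mm and 8.59 degrees, less where a joint would pass 70% of its speed; a pose out of reach is approached as far as the arm can. A call with a number of a shift or a turn outside -1 to 1 is refused whole. A call with a gripper value outside its range is refused whole. OPENING is the opening, from 0 (shut) to 1 (fully open), set as the call begins (- or left out, the last holds). The fingers move at their own pace and stop on an object; FORCE is the grip in N (left out, the last holds). Time passes only in rows, so rows that repeat a pose let the fingers close. It gives the time, the measured TCP pose, the force, the opening and the grip force at its end, in the units of the state.
- observe(): the state, without advancing time (a new reading comes with each control period).
- get_image(name): name is "side" or "top"; returns (picture, depth): 480x640x3 uint8, red, green, blue; 480x640 float32, m along the optical axis (not along the pixel's ray), 0 where there is no reading.
- camera_params(name): a dict with "K" (3x3 intrinsics, pixels), "R" (3x3) and "t" (3): a world point X has camera coordinates R X + t. Camera axes: x right, y down, z forward; pixel columns grow to the right and rows downward; lengths in m; the calibration is good to about 2 mm. A picture is of the moment at which its call begins. camera_params takes no time and is no camera call.
- close_job(): hands the job in; it is judged then, once.
The state is a dict: "time_s": time; "q": joint angles; "qvel": joint speeds; "joint_efforts": joint torques, N m; "position": TCP position; "tool_rot": TCP orientation; "ft_force": force on the tool from outside, world axes, zero at the start; "wrist_torque": the same for the moment, N m; "grip_width": finger opening in m; "gripper_force": force on a finger pad.
Only numpy, scipy, OpenCV 4.12 (cv2) and the standard library are available. Lean on these libraries where they do the work, as an engineer would, in place of code of your own. Each camera call takes 0.05 s, during which the arm holds its last target. There are 200 camera calls.

### The job

The larger clamp ring on the two-hook drying stand has just been coated and must not be touched with the gripper: take the two-pronged fork by its handle, lift the ring up and off its hook with the prongs, and hang it on the hook of the single-hook packing stand without dropping it. Then set the fork back upright in the middle of its rubber mat. Leave the smaller ring hanging where it is, and do not disturb the disc stack or the jar.

Things in the scene. Friction and masses are not known exactly. Their poses are not given: they have to be found in the camera images.
- ring: the larger clamp ring: round steel band, inner radius 46, outer radius 50, 16 wide along its axis, with a bolted lug reaching 66 from the centre at its bottom; 60 to 130 g. Origin at the ring's centre; x along the ring's axis, z up. It hangs in an upright plane, its inside top resting on a hook of the drying stand (left or right).
- small_ring: the smaller clamp ring, same kind: inner radius 32, outer 36, 12 wide, lug to 52 below the centre; hangs on the other hook of the drying stand. Origin at its centre, x along its axis. To be left alone.
- fork: 180 g lifting fork on its mat. Origin: underside, below the handle; x along the prongs, z up. Upright black handle 22 (x) by 20 (y), z 6 to 135. Steel foot plate x -45 to 18, y -30 to 30, 6 thick. Two level 6 mm round prongs at y -16 and +16 (tops at z 6) run to x 100, tips turned up to z 13. The hook passes between the prongs; a ring lies across both.
- fork_mid (a point): middle of the fork's footprint, at x 27, y 0, z 0 in the fork's frame
- mat: fixed black rubber mat, 170 (x) by 90 (y) by 3 thick, under the fork. Origin at the centre of its underside; the fork starts with its prongs along the mat's x.
- drying: fixed stand, two hooks pointing along its -x; origin on the bench below the upright. Base x -45 to 60, y -60 to 60, 12 high; post 18 square and cross bar (150 long in y, 12 thick) reaching up to 173. Each hook: level 8 mm round rod, top at z 165, from the bar to x -75, its end turned up to z 177 (foremost point x -82).
- packing: fixed stand like the drying stand, but with one hook in the middle (y 0), empty at the start; the same hook size and height, origin and axes
- drying_hook0 (a point): drying stand's hook at its y -60: the rod's top where a ring seats, 165 mm above the bench, 45 mm out from the upright; axes as the stand's
- drying_hook1 (a point): drying stand's hook at its y +60: the rod's top where a ring seats, 165 mm above the bench, 45 mm out from the upright; axes as the stand's
- packing_hook (a point): packing stand's hook: the rod's top where a ring seats, 165 mm above the bench, 45 mm out from the upright; axes as the stand's
- stack: loose stack of grey sealing discs, 70 across, 112 high, winged plug on top to 140; stands between the two stands; origin at the centre of its underside
- jar: loose brown glass jar, 60 across, 85 high; origin at the centre of its underside
Not all that is in view belongs to the job. What is shaped like the drying but orange is not meant. What is shaped like the ring but brown is not meant.

How it is judged (in metres and radians):
On the way, in this order (a step that is already met when the one before it is completed fails the run):
1. the larger ring is carried by the fork alone, clear of the drying stand (contact force between ring and fork above 0.2 N and contact force between ring and drying below 0.02 N and distance of ring from where it was at the start of the episode above 0.04 m), for 0.2 s.
2. the larger ring hangs on the packing stand's hook, free of the fork (x of ring in the frame of packing_hook between -0.03 and 0.035 m and y of ring in the frame of packing_hook between -0.018 and 0.018 m and z of ring in the frame of packing_hook between -0.056 and -0.036 m and contact force between ring and packing above 0.2 N and contact force between ring and fork below 0.05 N), for 0.2 s.
At the end, for the whole second after the job is handed in: Larger ring at rest on the packing hook, free of the fork: centre 36-56 mm below the rod top, within 18 mm sideways and 30 mm along of the seat, axis within 0.4 rad. Fork at rest, upright (0.1 rad), its middle within 45 mm of the mat centre. Small ring, stack, jar within 25 mm of their starts (all of step 2 and angle between the x axis of ring and the x axis of packing, either way round below 0.4 rad and linear speed of ring below 0.03 m/s and horizontal distance between fork_mid and mat below 0.045 m and angle between fork's own z axis and vertical below 0.1 rad and height (world z) of fork below 0.012 m and linear speed of fork below 0.02 m/s and distance of each of small_ring, stack, jar from where it was at the start of the episode below 0.025 m); the robot touches nothing.
It fails at once if the gripper or arm touches the larger ring (contact force between ring and the fingers above 0.3 N or contact force between ring and the arm above 0.3 N).
It fails at once if the larger ring is dropped (its centre below 80 mm) (height (world z) of ring below 0.08 m).
It fails at once if the smaller ring, the disc stack or the jar is moved by more than 40 mm (distance of any of small_ring, stack, jar from where it was at the start of the episode above 0.04 m).
It also fails if it takes over 72 s, if anything falls off the work surface, if the arm or the gripper's body presses on something with over 40 N, if the wrist force passes 120 N, or if a joint passes its speed limit or range.

## Working session

There is one attempt and no reset: what is moved stays moved. The work goes in short steps, Python scripts to look and compute and a shell command to move; the robot and the scene stay as the last step left them, time stands still between calls to the robot, and variables do not carry over. Pictures are saved under pics/ and viewed, at most 10 in all, crops included, and the job is handed in when it is done.

```bash
ls; mkdir -p pics; python3 - <<'E'
from rig import *
import cv2,numpy as np
o=observe();print(o['time_s'],o['position'],np.round(o['tool_rot'],3).tolist(),grasp_offset,o['grip_width'])
for n in('side','top'):
    im,d=get_image(n);cv2.imwrite(f'pics/{n}0.png',im[:,:,::-1]);np.save(f'{n}0.npy',d)
    p=camera_params(n);print(n,np.round(p['K'],1).tolist(),np.round(p['R'],4).tolist(),np.round(p['t'],4))
E
```

```text
pics
0.0 [ 0.21858629 -0.50437548  0.23068679] [[0.918, 0.398, -0.0], [0.398, -0.918, 0.002], [0.0, -0.001, -1.0]] 0.0187 0.08534351134469809
side [[517.2, 0.0, 317.8], [0.0, 517.2, 240.7], [0.0, 0.0, 1.0]] [[0.9938, -0.1108, -0.0136], [-0.091, -0.7336, -0.6735], [0.0646, 0.6705, -0.7391]] [-0.5924  0.1061  1.1248]
top [[471.2, 0.0, 316.0], [0.0, 471.2, 243.9], [0.0, 0.0, 1.0]] [[0.0158, -0.9999, 0.0044], [-0.9987, -0.016, -0.0478], [0.0479, -0.0037, -0.9988]] [-0.0336  0.5982  1.2129]
```

View pics/side0.png

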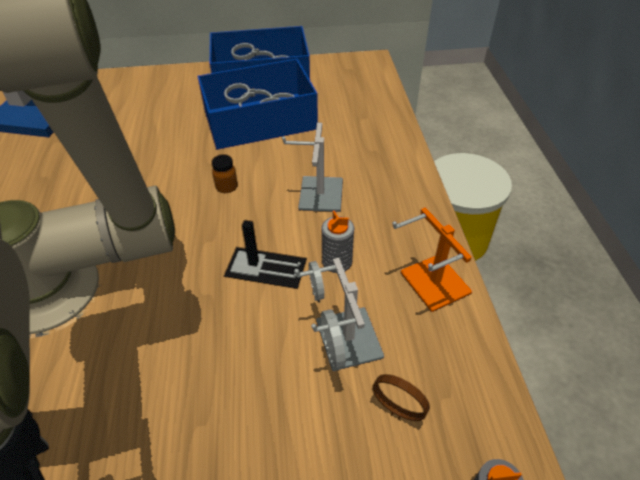

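View pics/top0.png

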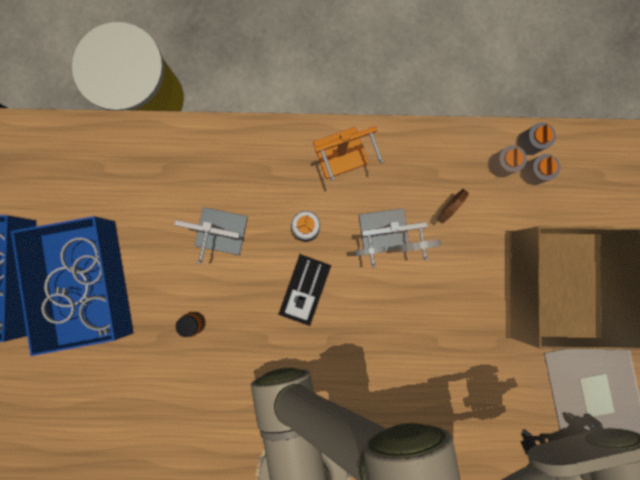

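The side view shows the large ring on the drying stand's near hook (about 335,340) and the small ring on its other hook (318,282). The fork is on its mat at (265,262), the packing stand at (320,180), the stack at (338,240) and the jar at (224,173). In the top view the drying stand is at (392,235), with the large ring on its right-hand hook (425,243). The packing stand is at (212,232) and the fork at (305,290).

```bash
cat > h.py <<'E'
import numpy as np,cv2
from rig import *
def cloud(n,d):
    p=camera_params(n);v,u=np.mgrid[0:480,0:640]
    c=np.stack([(u-p['K'][0,2])/p['K'][0,0]*d,(v-p['K'][1,2])/p['K'][1,1]*d,d],-1)
    return (c-p['t'])@p['R']   # R^T (c-t)
def proj(n,X):
    p=camera_params(n);c=np.atleast_2d(X)@p['R'].T+p['t'];c=c@p['K'].T
    return c[:,:2]/c[:,2:]
E
python3 - <<'E'
from h import *
t=cv2.imread('pics/top0.png');s=cv2.imread('pics/side0.png')
cv2.imwrite('pics/topc.png',cv2.resize(t[195:345,170:440],(792,440),interpolation=cv2.INTER_CUBIC))
cv2.imwrite('pics/sidec.png',cv2.resize(s[110:380,215:395],(400*1,600),interpolation=cv2.INTER_CUBIC))
for n in('top','side'):
    d=np.load(n+'0.npy');P=cloud(n,d);np.save(n+'P.npy',P)
    z=P[...,2];print(n,'table',np.median(z[(abs(z)<.03)&(d>0)]))
P=np.load('topP.npy');z=P[...,2]
for nm,(r0,r1,c0,c1),(a,b) in [('fork handle',(270,320,280,325),(.12,.15)),('mat/foot',(255,325,280,330),(.002,.012)),
  ('packbar',(205,265,170,250),(.165,.185)),('drybar',(205,265,350,445),(.150,.185)),('stack',(205,245,285,325),(.08,.15)),('jar',(305,340,170,210),(.07,.1)),('packbase',(205,265,170,250),(.006,.02)),('drybase',(205,265,350,445),(.006,.02))]:
    m=np.zeros(z.shape,bool);m[r0:r1,c0:c1]=1;m&=(z>a)&(z<b);q=P[m]
    if len(q)<3:print(nm,len(q));continue
    r=cv2.minAreaRect((q[:,:2]*1000).astype(np.float32));print(nm,len(q),np.round(q.mean(0),4),np.round(r[0],1),np.round(r[1],1),round(r[2],1),'z',q[:,2].min().round(4),q[:,2].max().round(4))
E
```

```text
top table 0.0007000272618240691
side table 0.0010769800395873893
fork handle 84 [0.4554 0.0112 0.1376] [455.1  11.4] [19.2 21.8] 72.3 z 0.1213 0.1432
mat/foot 1841 [0.4785 0.0046 0.0054] [479.7   4.3] [180.  128.5] 0.9 z 0.002 0.0119
packbar 412 [0.6174 0.2264 0.1692] [620.8 224.1] [113.5 113. ] 33.0 z 0.165 0.1784
drybar 950 [ 0.6064 -0.2114  0.1659] [ 600.  -211.4] [ 92.1 193.9] 6.3 z 0.15 0.1794
stack 665 [0.6401 0.0015 0.1162] [641.2   1.2] [69.4 67.6] 1.1 z 0.0825 0.1443
jar 399 [0.392  0.2874 0.0848] [391.7 288. ] [51.4 51.3] 3.5 z 0.0705 0.0914
packbase 1491 [0.6309 0.2208 0.0121] [624.7 255.8] [203.2 147.2] 89.4 z 0.0061 0.0195
drybase 1343 [ 0.6432 -0.2036  0.0121] [ 626.5 -234.7] [241.8 150.7] 88.6 z 0.006 0.0199
```

View pics/topc.png

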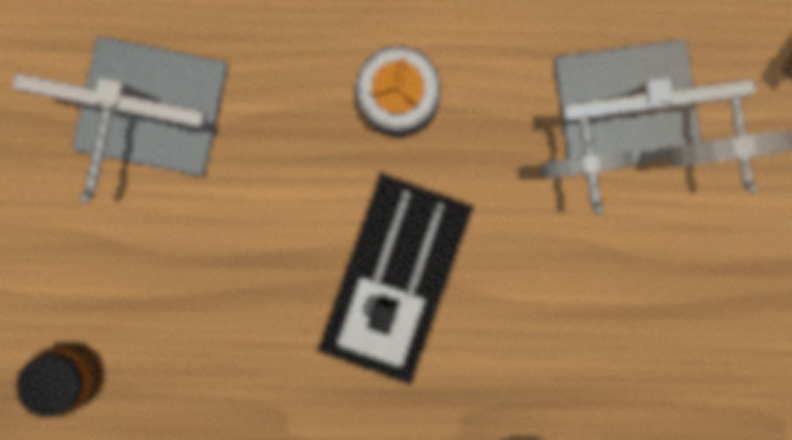

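View pics/sidec.png

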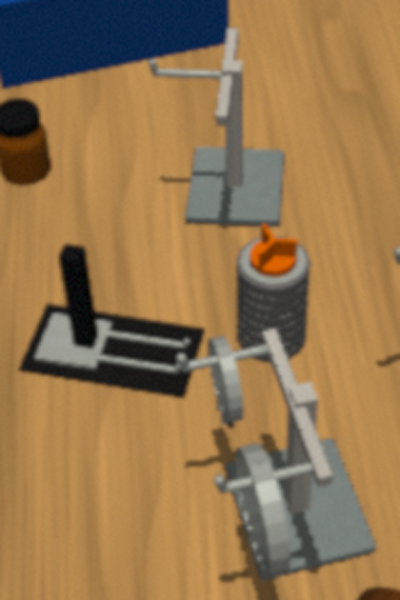

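The top crop shows the drying hook tips at about (598,209) and (750,188), the packing tip at (88,199), and the fork foot, handle and prongs clearly. The side crop shows the same drying tips at (181,362) and (220,482), and the packing tip at (154,66). I'll fit the poses in both views.

```bash
cat > fit.py <<'E'
from h import *
from scipy.optimize import least_squares
T=lambda u,v:(170+u/2.933,195+v/2.933)
S=lambda u,v:(215+u/2.222,110+v/2.222)
def pt(p,L):
    L=np.atleast_2d(L);c,s=np.cos(p[2]),np.sin(p[2])
    return np.c_[p[0]+c*L[:,0]-s*L[:,1],p[1]+s*L[:,0]+c*L[:,1],L[:,2]+(p[3] if len(p)>3 else 0)]
def fit(obs,x0):
    def r(p): return np.concatenate([(proj(n,pt(p,L))[0]-px) for n,px,L in obs])
    f=least_squares(r,x0,loss='soft_l1');return f.x,r(f.x).reshape(-1,2)
def tri(a,b):
    f=least_squares(lambda X:np.r_[proj('top',X)[0]-a,proj('side',X)[0]-b],[.55,0,.1]);return f.x,np.sqrt(2*f.cost)
m=.001
if __name__=='__main__':
    tip=lambda y:np.array([-79,y,175])*m
    dry=[('top',T(598,209),tip(60)),('top',T(750,188),tip(-60)),('side',S(181,362),tip(60)),('side',S(220,482),tip(-60)),
     ('top',T(567,111),[0,.075,.171]),('top',T(755,88),[0,-.075,.171]),('side',S(270,335),[0,.075,.171]),('side',S(323,472),[0,-.075,.171])]
    pk=[('top',T(88,199),tip(0)),('side',S(154,66),tip(0)),('top',T(15,81),[0,.075,.171]),('top',T(202,118),[0,-.075,.171]),
     ('side',S(232,33),[0,.075,.171]),('side',S(222,118),[0,-.075,.171])]
    fk=[('top',T(355,277),[.018,.030,.006]),('top',T(425,297),[.018,-.030,.006]),('top',T(336,344),[-.045,.030,.006]),('top',T(404,368),[-.045,-.030,.006]),
     ('top',T(405,192),[.098,.016,.010]),('top',T(440,206),[.098,-.016,.010]),('side',S(187,342),[.098,.016,.010]),('side',S(180,370),[.098,-.016,.010]),('side',S(74,247),[0,0,.135])]
    mt=[('top',T(380,174),[.085,.045,.003]),('top',T(472,206),[.085,-.045,.003]),('top',T(319,350),[-.085,.045,.003]),('top',T(411,383),[-.085,-.045,.003])]
    for nm,o,x0 in(('dry',dry,[.64,-.2,.1,0]),('pack',pk,[.64,.22,-.1,0]),('fork',fk,[.455,.01,-.3,0]),('mat',mt,[.48,0,-.3])):
        x,r=fit(o,x0);print(nm,np.round(x,4),'yaw',np.degrees(x[2]).round(1),'res',np.round(r,1).tolist())
    for a,b in((T(598,209),S(181,362)),(T(750,188),S(220,482)),(T(88,199),S(154,66))):print(tri(a,b))
    # ring cloud
    for n in('top','side'):
        P=np.load(n+'P.npy');X=P.reshape(-1,3)
        x,_=fit(dry,[.64,-.2,.1]);c,s=np.cos(x[2]),np.sin(x[2]);d=X-[x[0],x[1],0]
        l=np.c_[d[:,0]*c+d[:,1]*s,-d[:,0]*s+d[:,1]*c,d[:,2]]
        for y in(-.06,.06):
            k=(abs(l[:,1]-y)<.06)&(abs(l[:,1]-y)>.012)&(l[:,2]>.04)&(l[:,2]<.185)&(l[:,0]>-.085)&(l[:,0]<-.015)
            q=l[k]
            if len(q)>5:
                print(n,y,len(q),'med',np.median(q,0).round(4),'pct x',np.percentile(q[:,0],[5,95]).round(4),'y',np.percentile(q[:,1],[2,98]).round(4),'slope',np.polyfit(q[:,1],q[:,0],1).round(3))
E
python3 fit.py
```

```text
dry [ 0.6294 -0.2036  0.1458 -0.0064] yaw 8.4 res [[-0.0, 0.0], [0.4, 0.3], [0.1, -0.4], [-1.0, 0.5], [-0.9, 0.0], [-0.1, -0.6], [-0.1, -1.8], [1.1, 3.1]]
pack [ 0.6224  0.2263 -0.1798 -0.008 ] yaw -10.3 res [[-0.4, -0.3], [-1.0, 0.6], [-0.1, -0.2], [0.4, -0.1], [0.1, -1.1], [0.1, 0.4]]
fork [ 0.4552  0.0111 -0.319   0.0023] yaw -18.3 res [[2.0, -0.9], [-0.1, -0.1], [0.5, -0.7], [-0.9, -1.3], [0.1, 0.8], [-0.2, 0.1], [-0.4, -0.4], [-0.6, -1.9], [-0.3, 2.0]]
mat [ 0.4788  0.0032 -0.3202] yaw -18.3 res [[-0.2, -0.9], [0.8, -0.5], [-1.0, 0.6], [0.2, 0.8]]
(array([ 0.54247101, -0.15586767,  0.16781101]), np.float64(0.08617017316598728))
(array([ 0.5613362 , -0.27364216,  0.16847352]), np.float64(0.3138944098600259))
(array([0.54563199, 0.23885865, 0.16978526]), np.float64(0.9506683452747299))
top -0.06 235 med [-0.0436 -0.0381  0.1575] pct x [-0.0509 -0.0362] y [-0.1034 -0.0091] slope [-0.002 -0.044]
top 0.06 113 med [-0.0413  0.076   0.1594] pct x [-0.0467 -0.0358] y [0.0264 0.0964] slope [-0.003 -0.041]
side -0.06 706 med [-0.0476 -0.08    0.1395] pct x [-0.0539 -0.0393] y [-0.1087 -0.0123] slope [-0.021 -0.049]
side 0.06 294 med [-0.0449  0.0414  0.144 ] pct x [-0.0495 -0.0385] y [0.0248 0.0942] slope [-0.029 -0.043]
```

```bash
cat > go.py <<'E'
import sys
from h import *
from scipy.spatial.transform import Rotation as Ro
def go(x,y,z,a):
    o=observe();R=np.array(o['tool_rot']);c,s=np.cos(np.radians(a)),np.sin(np.radians(a))
    G=np.array([[c,s,0],[s,-c,0],[0,0,-1.]])
    d=np.array([x,y,z])-o['position'];rv=Ro.from_matrix(R.T@G).as_rotvec()
    print('t',o['time_s'],'shift',np.round(R.T@d/.5,4).tolist(),'turn',np.round(rv/np.pi,4).tolist(),'mm',round(np.linalg.norm(d)*1000,1),'deg',np.degrees(np.linalg.norm(rv)).round(1))
if __name__=='__main__':go(*map(float,sys.argv[1:]))
E
python3 go.py .4552 .0111 .25 71.7
python3 - <<'E'
from fit import *
# depth heights: hook rods / bar tops in stand frames
for nm,x,ys in(('dry',[.6294,-.2036,.1458],(-.06,.06)),('pack',[.6224,.2263,-.1798],(0,))):
  for n in('top','side'):
    X=np.load(n+'P.npy').reshape(-1,3);c,s=np.cos(x[2]),np.sin(x[2]);d=X-[x[0],x[1],0]
    l=np.c_[d[:,0]*c+d[:,1]*s,-d[:,0]*s+d[:,1]*c,d[:,2]]
    k=(l[:,2]>.14)&(l[:,2]<.2);b=k&(abs(l[:,0])<.004)&(abs(l[:,1])<.07);q=l[b];print(nm,n,'bar z',np.median(q[:,2]).round(4))
    for y in ys:
        h=k&(abs(l[:,1]-y)<.012)&(l[:,0]>-.072)&(l[:,0]<-.056);q=l[h];t=k&(abs(l[:,1]-y)<.015)&(l[:,0]<-.072)&(l[:,0]>-.1);print('  rod z,y',np.median(q[:,1:],0).round(4),len(q),'tip',l[t].min(0).round(4),np.median(l[t],0).round(4))
E
```

```text
t 0.1 shift [0.8441, -0.758, -0.0373] turn [-0.0003, -0.0002, -0.2682] mm 567.6 deg 48.3
dry top bar z 0.1681
  rod z,y [-0.0585  0.1644] 25 tip [-0.0784 -0.0625  0.1626] [-0.0756 -0.0585  0.1752]
  rod z,y [0.0604 0.1645] 23 tip [-0.0808  0.0575  0.1643] [-0.076   0.0607  0.1748]
dry side bar z 0.169
  rod z,y [-0.0615  0.165 ] 48 tip [-0.0827 -0.0648  0.1604] [-0.0781 -0.0625  0.172 ]
  rod z,y [0.0583 0.1644] 38 tip [-0.0835  0.0546  0.1602] [-0.0784  0.0578  0.1701]
pack top bar z 0.1684
  rod z,y [-0.0002  0.1649] 25 tip [-0.0802 -0.0039  0.163 ] [-0.0756 -0.0014  0.1733]
pack side bar z 0.1692
  rod z,y [-0.0016  0.1644] 22 tip [-0.0818 -0.0053  0.1618] [-0.077  -0.0018  0.1688]
```

Depth in both views puts the rod tops at 0.1645 m, which matches the text, and the stand poses agree to about 2 mm. I'll move above the fork handle.

```bash
python3 -m handwheel '[[[0.844,-0.758,-0.037],[0,0,-0.268]],[[0.844,-0.758,-0.037],[0,0,-0.268]],[[0.844,-0.758,-0.037],[0,0,-0.268]],[[0.844,-0.758,-0.037],[0,0,-0.268]],[[0.844,-0.758,-0.037],[0,0,-0.268]],[[0.844,-0.758,-0.037],[0,0,-0.268]],[[0.844,-0.758,-0.037],[0,0,-0.268]],[[0.844,-0.758,-0.037],[0,0,-0.268]],[[0.844,-0.758,-0.037],[0,0,-0.268]],[[0.844,-0.758,-0.037],[0,0,-0.268]]]' 1 80; python3 go.py .4552 .0111 .25 71.7
```

```text
time_s: 1.1
position: [0.4273, -0.0484, 0.2477]
tool_rot: [[0.315, 0.949, -0.0], [0.949, -0.315, -0.0], [-0.0, -0.0, -1.0]]
ft_force: [0.1, -0.7, -0.3]
grip_width: 0.0855
gripper_force: 0.0
t 1.1 shift [0.1304, 0.0155, -0.0047] turn [-0.0, 0.0, -0.0002] mm 65.7 deg 0.0
```

```bash
python3 -m handwheel '[[[0,0,0],[0,0,0]],[[0,0,0],[0,0,0]]]'; python3 go.py .4552 .0111 .25 71.7
```

```text
time_s: 1.3
position: [0.4271, -0.0496, 0.2474]
tool_rot: [[0.312, 0.95, -0.001], [0.95, -0.312, -0.0], [-0.0, -0.001, -1.0]]
ft_force: [-0.4, -0.1, -0.4]
grip_width: 0.0855
gripper_force: 0.0
t 1.3 shift [0.1328, 0.0157, -0.0053] turn [-0.0002, 0.0001, 0.0007] mm 66.9 deg 0.1
```

```bash
python3 -m handwheel '[[[0.132,0.016,0],[0,0,0]],[[0.132,0.016,0],[0,0,0]],[[0.132,0.016,0],[0,0,0]],[[0.132,0.016,0.08],[0,0,0]],[[0.132,0.016,0.16],[0,0,0]],[[0.132,0.016,0.24],[0,0,0]],[[0.132,0.016,0.295],[0,0,0]],[[0.132,0.016,0.295],[0,0,0]],[[0.132,0.016,0.295],[0,0,0]]]'; python3 go.py .4552 .0111 .10 71.7
```

```text
time_s: 2.2
position: [0.4556, 0.0083, 0.1008]
tool_rot: [[0.316, 0.949, 0.0], [0.949, -0.316, -0.0], [-0.0, 0.0, -1.0]]
ft_force: [0.6, 0.5, 0.3]
grip_width: 0.0852
gripper_force: 0.0
t 2.2 shift [0.0051, -0.0025, 0.0017] turn [0.0, 0.0001, -0.0008] mm 3.0 deg 0.1
```

```bash
python3 -m handwheel '[[[0,0,0],[0,0,0]],[[0,0,0],[0,0,0]],[[0,0,0],[0,0,0]],[[0,0,0],[0,0,0]],[[0,0,0],[0,0,0]],[[0,0,0],[0,0,0]],[[0,0,0],[0,0,0]],[[0,0,0],[0,0,0]]]' 0 80; python3 go.py .4552 .0111 .10 71.7
```

```text
time_s: 3.0
position: [0.4556, 0.0097, 0.1007]
tool_rot: [[0.314, 0.949, 0.001], [0.949, -0.314, -0.0], [0.0, 0.001, -1.0]]
ft_force: [-0.9, 1.2, 6.8]
grip_width: 0.021
gripper_force: 79.2
t 3.0 shift [0.0024, -0.0016, 0.0013] turn [0.0003, -0.0, -0.0001] mm 1.6 deg 0.1
```

```bash
cat > fg.py <<'E'
# fork goal: stand lx ly(mm) height(mm) [off_y mm] -> handwheel numbers
import sys
from go import *
ST={'dry':(.6294,-.2036,8.36),'pack':(.6224,.2263,-10.3),'mat':(.4788,.0032,-18.3)}
def fg(st,lx,ly,h,off=1.2):
    x,y,a=ST[st];c,s=np.cos(np.radians(a)),np.sin(np.radians(a));ly=ly-off
    go(x+(c*lx-s*ly)/1e3,y+(s*lx+c*ly)/1e3,h/1e3+.0977,a+90)
if __name__=='__main__':fg(sys.argv[1],*map(float,sys.argv[2:]))
E
python3 go.py .4556 .0097 .2337 71.7; python3 go.py .40 -.02 .2337 71.7; python3 fg.py dry -222 -60 136
```

```text
t 3.0 shift [-0.0, 0.0002, -0.2661] turn [0.0003, -0.0, -0.0001] mm 133.0 deg 0.1
t 3.0 shift [-0.0914, -0.0867, -0.2661] turn [0.0003, -0.0, -0.0001] mm 147.2 deg 0.1
t 3.0 shift [-0.6045, 0.1225, -0.266] turn [0.0003, 0.0, -0.1482] mm 335.8 deg 26.7
```

```bash
python3 -m handwheel '[[[0,0,-0.03],[0,0,0]],[[0,0,-0.08],[0,0,0]],[[0,0,-0.13],[0,0,0]],[[0,0,-0.18],[0,0,0]],[[0,0,-0.23],[0,0,0]],[[0,0,-0.266],[0,0,0]],[[0,0,-0.266],[0,0,0]],[[0,0,-0.266],[0,0,0]]]'; python3 - <<'E'
from h import *
im,d=get_image('side');cv2.imwrite('pics/s1.png',cv2.resize(im[110:380,195:395,::-1],(444,600)))
E
python3 go.py .40 -.02 .2337 71.7; python3 fg.py dry -222 -60 136
```

```text
time_s: 3.8
position: [0.455, 0.0098, 0.2323]
tool_rot: [[0.315, 0.949, -0.001], [0.949, -0.315, 0.0], [-0.0, -0.001, -1.0]]
ft_force: [-0.5, -0.0, -2.0]
grip_width: 0.021
gripper_force: 78.6
t 3.85 shift [-0.0911, -0.0854, -0.0034] turn [-0.0007, 0.0001, -0.0002] mm 62.5 deg 0.1
t 3.85 shift [-0.6042, 0.1239, -0.0037] turn [-0.0007, -0.0001, -0.1483] mm 308.4 deg 26.7
```

View pics/s1.png

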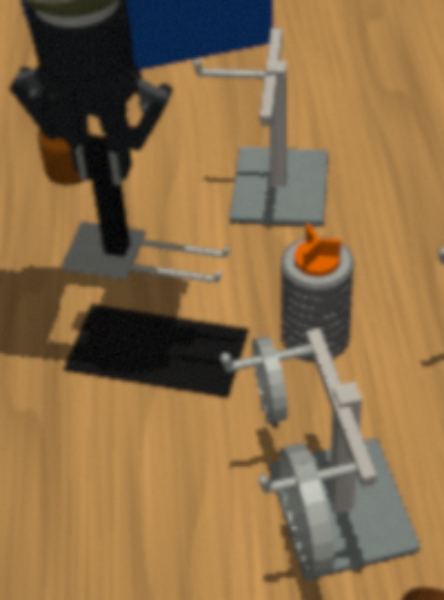

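The fork hangs level in the grip, with the prong tips at (225,252) and (216,277) in the crop. I'll go to the standoff in front of the ring.

```bash
python3 -m handwheel '[[[-0.045,-0.042,-0.003],[0,0,0]],[[-0.091,-0.085,-0.004],[0,0,0]],[[-0.17,-0.053,-0.004],[0,0,-0.02]],[[-0.25,-0.02,-0.004],[0,0,-0.045]],[[-0.33,0.012,-0.004],[0,0,-0.07]],[[-0.41,0.045,-0.004],[0,0,-0.095]],[[-0.49,0.078,-0.004],[0,0,-0.12]],[[-0.57,0.11,-0.004],[0,0,-0.14]],[[-0.604,0.124,-0.004],[0,0,-0.148]],[[-0.604,0.124,-0.004],[0,0,-0.148]]]';python3 -m handwheel '[[[0,0,0],[0,0,0]],[[0,0,0],[0,0,0]]]'; python3 - <<'E'
from h import *
for n,(r0,r1,c0,c1),f in(('top',(205,345,330,460),4),('side',(230,400,210,390),3)):
    im,d=get_image(n);np.save(n+'2.npy',d);cv2.imwrite(f'pics/{n}2.png',cv2.resize(im[r0:r1,c0:c1,::-1],None,fx=f,fy=f,interpolation=cv2.INTER_CUBIC))
a=cv2.imread('pics/top2.png');b=cv2.imread('pics/side2.png');b=cv2.resize(b,None,fx=.5,fy=.5) if 0 else b
E
python3 fg.py dry -222 -60 136;python3 fg.py dry -115 -60 136
```

```text
time_s: 4.85
position: [0.4188, -0.2985, 0.2331]
tool_rot: [[-0.142, 0.99, -0.002], [0.99, 0.142, 0.002], [0.002, -0.002, -1.0]]
ft_force: [0.0, 0.3, -2.5]
grip_width: 0.0211
gripper_force: 79.4
time_s: 5.05
position: [0.4191, -0.2953, 0.2346]
tool_rot: [[-0.145, 0.989, -0.001], [0.989, 0.145, 0.001], [0.001, -0.001, -1.0]]
ft_force: [-0.3, -0.6, -1.8]
grip_width: 0.0212
gripper_force: 79.5
t 5.15 shift [-0.0018, -0.0015, 0.0028] turn [-0.0, -0.0001, -0.0] mm 1.8 deg 0.0
t 5.15 shift [-0.0017, 0.2125, 0.0028] turn [-0.0, -0.0001, -0.0] mm 106.2 deg 0.0
```

View pics/side2.png

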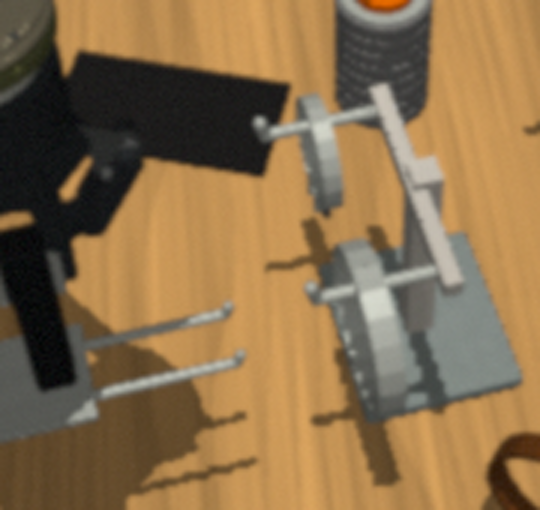

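View pics/top2.png

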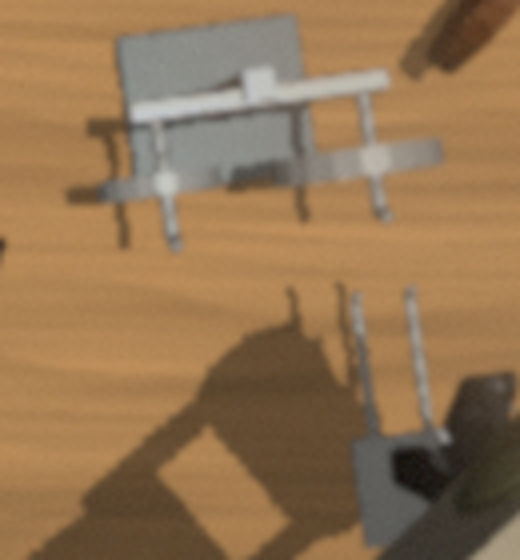

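The side view has the prong tips at (227,310) and (238,356) and the hook tip at (313,292). In the top view they are at (357,295) and (410,290), with the hook tip at (386,215). I'll triangulate them in the hook frame.

```bash
python3 - <<'E'
from fit import *
T=lambda u,v:(330+u/4,205+v/4)
S=lambda u,v:(210+u/3,230+v/3)
x=[.6294,-.2036,.1459];c,s=np.cos(x[2]),np.sin(x[2])
for nm,a,b in(('p+',T(357,294),S(227,310)),('p-',T(410,289),S(238,356)),('tip0',T(386,214),S(313,291)),('tip1',T(176,246),S(261,128))):
    X,e=tri(a,b);d=X-[x[0],x[1],0];print(nm,np.round(1000*np.array([d[0]*c+d[1]*s,-d[0]*s+d[1]*c,d[2]]),1),round(e,2))
E
```

```text
p+ [-122.4  -43.7  143.7] 0.7
p- [-123.2  -74.5  144.5] 0.49
tip0 [-77.  -60.8 170.2] 0.02
tip1 [-78.7  59.6 168.6] 0.45
```

```bash
python3 -m handwheel '[[[-0.003,0,0],[0,0,0]],[[-0.003,0.025,0],[0,0,0]],[[-0.003,0.055,0],[0,0,0]],[[-0.003,0.085,0],[0,0,0]],[[-0.003,0.115,0],[0,0,0]],[[-0.003,0.145,0],[0,0,0]],[[-0.003,0.175,0],[0,0,0]],[[-0.003,0.2,0],[0,0,0]],[[-0.003,0.212,0],[0,0,0]],[[-0.003,0.212,0],[0,0,0]]]'; python3 - <<'E'
from h import *
im,d=get_image('side');cv2.imwrite('pics/s3.png',cv2.resize(im[230:400,210:390,::-1],None,fx=3,fy=3,interpolation=cv2.INTER_CUBIC))
E
python3 fg.py dry -115 -60 136;
```

```text
time_s: 6.15
position: [0.525, -0.2824, 0.2348]
tool_rot: [[-0.145, 0.989, -0.0], [0.989, 0.145, 0.0], [0.0, -0.0, -1.0]]
ft_force: [-0.5, 0.3, -1.8]
grip_width: 0.0213
gripper_force: 79.4
t 6.2 shift [0.0033, 0.0006, 0.0025] turn [-0.0001, -0.0001, -0.0002] mm 2.1 deg 0.0
```

View pics/s3.png

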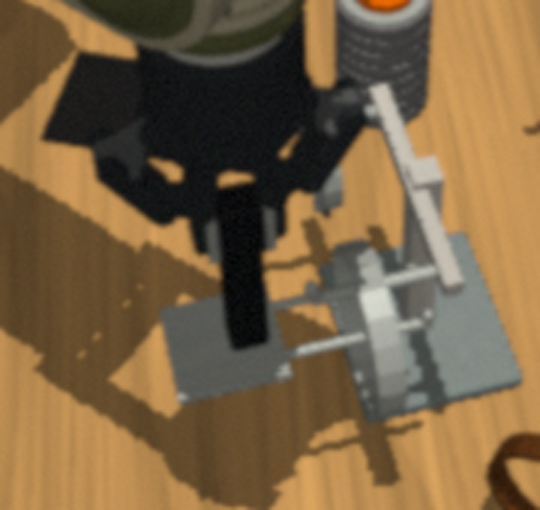

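The prongs are through the ring on both sides of the hook, with the tips short of the bar at (428,316). I'll lift slowly by 44 mm.

```bash
python3 -m handwheel '[[[0,0,-0.01],[0,0,0]],[[0,0,-0.02],[0,0,0]],[[0,0,-0.03],[0,0,0]],[[0,0,-0.04],[0,0,0]],[[0,0,-0.05],[0,0,0]],[[0,0,-0.06],[0,0,0]],[[0,0,-0.07],[0,0,0]],[[0,0,-0.08],[0,0,0]],[[0,0,-0.088],[0,0,0]],[[0,0,-0.088],[0,0,0]]]'; python3 - <<'E'
from h import *
im,d=get_image('side');cv2.imwrite('pics/s4.png',cv2.resize(im[230:400,210:390,::-1],None,fx=3,fy=3,interpolation=cv2.INTER_CUBIC))
E
python3 fg.py dry -115 -60 180;
```

```text
time_s: 7.2
position: [0.5245, -0.2828, 0.2798]
tool_rot: [[-0.144, 0.99, 0.001], [0.99, 0.144, -0.001], [-0.001, 0.001, -1.0]]
ft_force: [0.2, -0.5, -2.8]
grip_width: 0.0209
gripper_force: 79.4
t 7.25 shift [0.0036, 0.0008, 0.0032] turn [0.0001, 0.0001, -0.0003] mm 2.4 deg 0.1
```

View pics/s4.png

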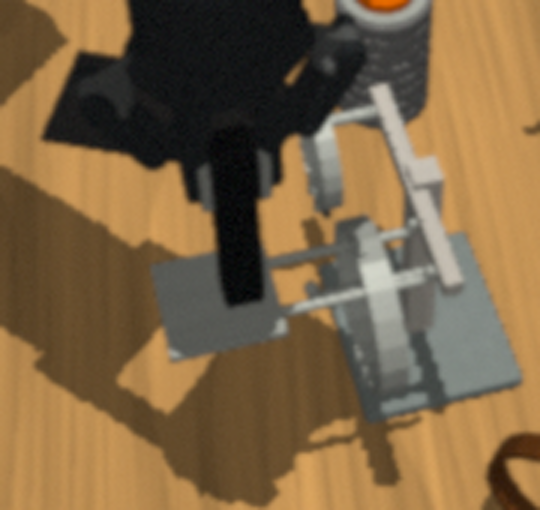

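The ring now rides on the prongs: it has risen about 8 px and the wrist carries about 1 N more. I'll raise it a little, then withdraw slowly.

```bash
python3 -m handwheel '[[[0,0,-0.012],[0,0,0]],[[0,-0.006,-0.016],[0,0,0]],[[0,-0.02,-0.016],[0,0,0]],[[0,-0.04,-0.016],[0,0,0]],[[0,-0.065,-0.016],[0,0,0]],[[0,-0.09,-0.016],[0,0,0]],[[0,-0.115,-0.016],[0,0,0]],[[0,-0.14,-0.016],[0,0,0]],[[0,-0.165,-0.016],[0,0,0]],[[0,-0.19,-0.016],[0,0,0]]]';python3 -m handwheel '[[[0,-0.02,0],[0,0,0]],[[0,-0.035,0],[0,0,0]],[[0,-0.042,0],[0,0,0]],[[0,-0.042,0],[0,0,0]]]'; python3 - <<'E'
from h import *
im,d=get_image('side');cv2.imwrite('pics/s5.png',cv2.resize(im[200:400,190:390,::-1],None,fx=2.8,fy=2.8,interpolation=cv2.INTER_CUBIC))
E
python3 fg.py pack -222 0 190; python3 go.py .39 -.2 .30 98;python3 go.py .39 .1 .30 85
```

```text
time_s: 8.25
position: [0.4292, -0.2966, 0.2872]
tool_rot: [[-0.144, 0.99, 0.0], [0.99, 0.144, -0.0], [-0.0, 0.0, -1.0]]
ft_force: [0.2, -0.2, -3.2]
grip_width: 0.0209
gripper_force: 79.3
time_s: 8.65
position: [0.4093, -0.2995, 0.2872]
tool_rot: [[-0.144, 0.99, 0.0], [0.99, 0.144, -0.0], [-0.0, 0.0, -1.0]]
ft_force: [-0.3, -0.1, -2.7]
grip_width: 0.0214
gripper_force: 79.4
t 8.7 shift [1.1185, 0.1512, -0.0011] turn [0.0001, 0.0, 0.1033] mm 564.3 deg 18.6
t 8.7 shift [0.2026, -0.0101, -0.0257] turn [0.0001, 0.0, 0.0016] mm 102.2 deg 0.3
t 8.7 shift [0.7963, 0.0764, -0.0257] turn [0.0001, 0.0, 0.0739] mm 400.2 deg 13.3
```

View pics/s5.png

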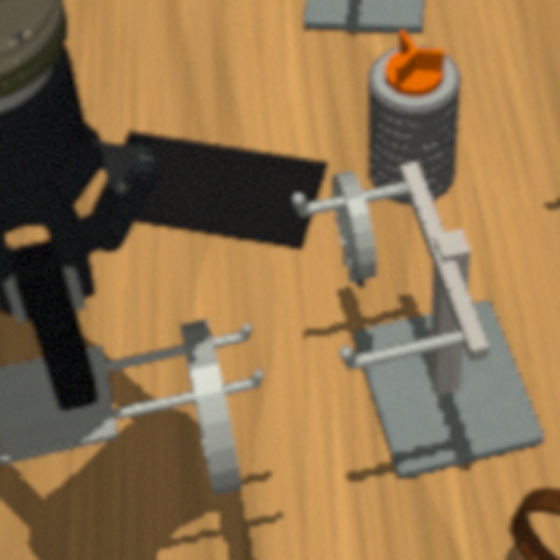

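The ring is carried on the prongs, clear of the drying stand. I'll carry it across with gentle acceleration.

```bash
python3 -m handwheel '[[[0.01,0,-0.01],[0,0,0]],[[0.03,0,-0.02],[0,0,0]],[[0.06,0,-0.03],[0,0,0.004]],[[0.1,0,-0.03],[0,0,0.009]],[[0.15,0.004,-0.03],[0,0,0.014]],[[0.2,0.01,-0.03],[0,0,0.019]],[[0.25,0.016,-0.03],[0,0,0.024]],[[0.3,0.022,-0.03],[0,0,0.029]],[[0.35,0.028,-0.03],[0,0,0.034]],[[0.4,0.034,-0.03],[0,0,0.039]]]'; python3 -m handwheel '[[[0.05,0.0,0],[0,0,0.005]],[[0.1,0,0],[0,0,0.01]],[[0.15,0,0],[0,0,0.015]],[[0.2,0,0],[0,0,0.02]],[[0.25,0,0],[0,0,0.025]],[[0.3,0,0],[0,0,0.03]],[[0.35,0,0],[0,0,0.035]],[[0.38,0,0],[0,0,0.04]],[[0.4,0,0],[0,0,0.042]],[[0.4,0,0],[0,0,0.042]]]'; python3 fg.py pack -222 0 190;
```

```text
time_s: 9.7
position: [0.3969, -0.097, 0.3027]
tool_rot: [[-0.022, 1.0, 0.001], [1.0, 0.022, -0.0], [-0.0, 0.001, -1.0]]
ft_force: [-0.0, -0.2, -2.5]
grip_width: 0.0209
gripper_force: 79.3
time_s: 10.7
position: [0.392, 0.1024, 0.3026]
tool_rot: [[0.107, 0.994, 0.001], [0.994, -0.107, 0.0], [0.001, 0.001, -1.0]]
ft_force: [-0.3, -1.0, -2.6]
grip_width: 0.021
gripper_force: 79.3
t 10.7 shift [0.3254, -0.0115, 0.03] turn [0.0002, -0.0002, 0.0231] mm 163.5 deg 4.2
```

```bash
python3 -m handwheel '[[[0.02,-0.001,0],[0,0,0.003]],[[0.06,-0.002,0.005],[0,0,0.006]],[[0.11,-0.004,0.01],[0,0,0.01]],[[0.16,-0.006,0.02],[0,0,0.014]],[[0.21,-0.008,0.03],[0,0,0.018]],[[0.26,-0.01,0.03],[0,0,0.021]],[[0.3,-0.011,0.03],[0,0,0.023]],[[0.318,-0.011,0.03],[0,0,0.023]],[[0.324,-0.011,0.03],[0,0,0.023]],[[0.324,-0.011,0.03],[0,0,0.023]]]'; python3 -m handwheel '[[[0,0,0],[0,0,0]],[[0,0,0],[0,0,0]],[[0,0,0],[0,0,0]]]'; python3 fg.py pack -222 -0.8 190;python3 fg.py pack -115 -0.8 190
cat > look.py <<'E'
import sys
from fit import *
st={'pack':[.6224,.2263,-.1798],'dry':[.6294,-.2036,.1459]}[sys.argv[1]]
c,s=np.cos(st[2]),np.sin(st[2])
for n in('top','side'):
    im,d=get_image(n);P=cloud(n,d).reshape(-1,3);cv2.imwrite(f'pics/l_{n}.png',im[:,:,::-1]);q=P-[st[0],st[1],0]
    l=1000*np.c_[q[:,0]*c+q[:,1]*s,-q[:,0]*s+q[:,1]*c,q[:,2]];l=l[d.ravel()>0]
    x0,x1=float(sys.argv[2]),float(sys.argv[3])
    k=(l[:,0]>x0)&(l[:,0]<x1)&(abs(l[:,1])<75)&(l[:,2]>95)&(l[:,2]<225)
    for zl in range(100,225,10):
        j=k&(abs(l[:,2]-zl)<=5)
        if j.sum()>3:print(n,zl,j.sum(),'x',np.percentile(l[j,0],[5,50,95]).round(),'y',np.percentile(l[j,1],[2,98]).round(1))
E
python3 look.py pack -170 -90
```

```text
time_s: 11.7
position: [0.4052, 0.2621, 0.2872]
tool_rot: [[0.181, 0.984, -0.0], [0.984, -0.181, -0.0], [-0.0, 0.0, -1.0]]
ft_force: [-0.5, 0.0, -2.4]
grip_width: 0.021
gripper_force: 79.3
time_s: 12.0
position: [0.4054, 0.262, 0.2872]
tool_rot: [[0.182, 0.983, 0.0], [0.983, -0.182, -0.0], [0.0, 0.0, -1.0]]
ft_force: [-0.1, -0.1, -2.0]
grip_width: 0.0215
gripper_force: 79.3
t 12.0 shift [0.0033, -0.0041, -0.0009] turn [0.0001, -0.0, -0.0009] mm 2.7 deg 0.2
t 12.0 shift [0.0039, 0.2099, -0.0009] turn [0.0001, -0.0, -0.0009] mm 105.0 deg 0.2
top 100 7 x [-145. -141. -140.] y [-18.3  13.4]
top 110 59 x [-148. -144. -140.] y [-27.5  25.7]
top 120 21 x [-147. -143. -140.] y [-36.9  35.8]
top 130 12 x [-145. -141. -140.] y [-45.5  39.6]
top 140 7 x [-144. -142. -140.] y [38.8 44.4]
top 150 8 x [-153. -143. -140.] y [-53.  44.]
top 160 11 x [-154. -144. -140.] y [-52.1  44.9]
top 170 25 x [-155. -146. -140.] y [-52.   43.6]
top 180 42 x [-155. -147. -140.] y [-48.   42.3]
top 190 109 x [-164. -147. -128.] y [-39.7  35.7]
top 200 231 x [-160. -146. -121.] y [-28.5  23.5]
top 210 11 x [-154. -150. -141.] y [-11.8   7.2]
side 100 18 x [-156. -147. -142.] y [-22.9   7. ]
side 110 67 x [-155. -148. -142.] y [-21.9  26.5]
side 120 52 x [-157. -150. -142.] y [-42.2  37.5]
side 130 49 x [-157. -150. -142.] y [-49.3  42.6]
side 140 45 x [-157. -150. -142.] y [-52.2  48. ]
side 150 31 x [-157. -149. -143.] y [-55.1  48.4]
side 160 43 x [-157. -149. -142.] y [-54.7  44.9]
side 170 49 x [-158. -149. -142.] y [-52.5  43.1]
side 180 42 x [-157. -149. -143.] y [-49.2  35.2]
side 190 87 x [-167. -148. -126.] y [-45.2  20.1]
side 200 157 x [-162. -147. -122.] y [-30.4  19.8]
side 210 4 x [-155. -149. -142.] y [-8.6  1.7]
```

By depth the ring centre is at x −148, y about −3.7 in the packing frame. I'll shift 2.5 mm sideways and insert 100 mm.

```bash
python3 -m handwheel '[[[0.003,0,0],[0,0,0]],[[0.005,0.012,0],[0,0,0]],[[0.005,0.035,0],[0,0,0]],[[0.005,0.06,0],[0,0,0]],[[0.005,0.09,0],[0,0,0]],[[0.005,0.12,0],[0,0,0]],[[0.005,0.15,0],[0,0,0]],[[0.005,0.178,0],[0,0,0]],[[0.005,0.195,0],[0,0,0]],[[0.005,0.202,0],[0,0,0]]]'; python3 -m handwheel '[[[0,0,0],[0,0,0]],[[0,0,0],[0,0,0]],[[0,0,0],[0,0,0]]]'; python3 fg.py pack -115 0 190;python3 fg.py pack -115 0 137;python3 look.py pack -90 -12
```

```text
time_s: 13.1
position: [0.5063, 0.2462, 0.2866]
tool_rot: [[0.182, 0.983, -0.001], [0.983, -0.182, -0.0], [-0.0, -0.001, -1.0]]
ft_force: [-0.5, 0.8, -2.1]
grip_width: 0.0209
gripper_force: 79.3
time_s: 13.4
position: [0.5047, 0.2469, 0.2873]
tool_rot: [[0.18, 0.984, 0.0], [0.984, -0.18, 0.0], [0.0, 0.0, -1.0]]
ft_force: [-0.0, -0.6, -3.0]
grip_width: 0.0211
gripper_force: 79.4
t 13.4 shift [-0.0007, 0.009, -0.0008] turn [0.0, -0.0, -0.0005] mm 4.5 deg 0.1
t 13.4 shift [-0.0007, 0.009, 0.1052] turn [0.0, -0.0, -0.0005] mm 52.8 deg 0.1
top 150 5 x [-51. -47. -40.] y [-50.1 -49.1]
top 160 52 x [-71. -46. -16.] y [-49.3   4.1]
top 170 55 x [-76. -45. -18.] y [-48.5   2.9]
top 180 48 x [-78. -49. -40.] y [-44.   45.7]
top 190 135 x [-85. -50. -29.] y [-37.7  37.6]
top 200 243 x [-81. -48. -21.] y [-24.5  26.6]
top 210 13 x [-52. -43. -40.] y [-9.2  9.7]
side 100 10 x [-55. -48. -42.] y [-20.9  -7.5]
side 110 41 x [-50. -44. -42.] y [-17.2  30.9]
side 120 31 x [-50. -46. -42.] y [-38.8  40.5]
side 130 15 x [-56. -47. -42.] y [-47.2  37.2]
side 140 39 x [-55. -48. -42.] y [-49.4  48.3]
side 150 27 x [-57. -50. -43.] y [-51.3  47.5]
side 160 85 x [-74. -44. -17.] y [-51.9  48.6]
side 170 70 x [-79. -49. -23.] y [-49.9  44.4]
side 180 41 x [-76. -51. -42.] y [-47.6  -0.5]
side 190 114 x [-85. -51. -26.] y [-42.6  19.4]
side 200 173 x [-83. -49. -21.] y [-26.9  18.5]
```

The ring centre is now at x −48, y about −1, over the hook. I'll lower it slowly.

```bash
python3 -m handwheel '[[[0,0,0.008],[0,0,0]],[[0,0,0.02],[0,0,0]],[[0,0,0.032],[0,0,0]],[[0,0,0.044],[0,0,0]],[[0,0,0.054],[0,0,0]],[[0,0,0.064],[0,0,0]],[[0,0,0.074],[0,0,0]],[[0,0,0.086],[0,0,0]],[[0,0,0.098],[0,0,0]],[[0,0,0.106],[0,0,0]]]'; python3 -m handwheel '[[[0,0,0],[0,0,0]],[[0,0,0],[0,0,0]],[[0,0,0],[0,0,0]],[[0,0,0],[0,0,0]],[[0,0,0],[0,0,0]]]'; python3 fg.py pack -115 0 137;python3 look.py pack -70 -30
```

```text
time_s: 14.5
position: [0.505, 0.2467, 0.2335]
tool_rot: [[0.181, 0.984, -0.0], [0.984, -0.181, -0.0], [-0.0, -0.0, -1.0]]
ft_force: [1.1, -0.5, -1.3]
grip_width: 0.0211
gripper_force: 79.5
time_s: 15.0
position: [0.5051, 0.2467, 0.2343]
tool_rot: [[0.181, 0.984, 0.0], [0.984, -0.181, 0.0], [0.0, 0.0, -1.0]]
ft_force: [-0.4, -0.0, -2.0]
grip_width: 0.0216
gripper_force: 79.5
t 15.0 shift [-0.0006, 0.0081, -0.0008] turn [0.0001, -0.0, -0.0007] mm 4.1 deg 0.1
top 120 5 x [-52. -45. -41.] y [-50.3 -49. ]
top 130 14 x [-53. -46. -39.] y [-49.6 -46.4]
top 140 74 x [-68. -50. -32.] y [-46.4  45.3]
top 150 51 x [-60. -47. -39.] y [-43.7  41.6]
top 160 115 x [-61. -47. -39.] y [-34.4  33.8]
top 170 133 x [-58. -47. -35.] y [-21.   20.4]
side 100 29 x [-55. -46. -42.] y [-48.   49.9]
side 110 26 x [-56. -47. -42.] y [-51.5  46.5]
side 120 25 x [-56. -51. -42.] y [-53.2 -46.5]
side 130 28 x [-56. -49. -42.] y [-52.2 -29.9]
side 140 86 x [-67. -45. -31.] y [-50.3  43. ]
side 150 50 x [-62. -49. -41.] y [-46.2  36.6]
side 160 80 x [-64. -49. -35.] y [-36.6  11. ]
side 170 90 x [-61. -49. -35.] y [-23.3  19.2]
```

The ring hangs on the packing hook with its top at about 170 mm. I'll withdraw the fork straight back.

```bash
python3 -m handwheel '[[[0,-0.008,0],[0,0,0]],[[0,-0.025,0],[0,0,0]],[[0,-0.05,0],[0,0,0]],[[0,-0.08,0],[0,0,0]],[[0,-0.11,0],[0,0,0]],[[0,-0.14,0],[0,0,0]],[[0,-0.17,0],[0,0,0]],[[0,-0.2,0],[0,0,0]],[[0,-0.23,0],[0,0,0]],[[0,-0.23,0],[0,0,0]]]'; python3 -m handwheel '[[[0,0,0],[0,0,0]],[[0,0,0],[0,0,0]]]'; python3 look.py pack -70 -30 | awk '$2>=140';  python3 go.py .4 .0 .26 71.7; python3 go.py .4556 .0097 .2 71.7
```

```text
time_s: 16.1
position: [0.3901, 0.2679, 0.2344]
tool_rot: [[0.18, 0.984, -0.0], [0.984, -0.18, 0.0], [0.0, -0.0, -1.0]]
ft_force: [0.2, -0.1, -2.0]
grip_width: 0.0211
gripper_force: 79.4
time_s: 16.3
position: [0.3924, 0.2675, 0.2341]
tool_rot: [[0.181, 0.983, 0.0], [0.983, -0.181, 0.0], [0.0, 0.0, -1.0]]
ft_force: [-0.0, -0.0, -2.2]
grip_width: 0.0209
gripper_force: 79.4
top 140 23 x [-54. -47. -40.] y [-47.1  46.2]
top 150 44 x [-54. -47. -40.] y [-43.1  42.6]
top 160 103 x [-63. -47. -35.] y [-34.9  35.3]
top 170 144 x [-58. -47. -39.] y [-22.7  21.8]
side 140 33 x [-55. -49. -42.] y [-49.2  44.9]
side 150 42 x [-56. -48. -41.] y [-44.9  38. ]
side 160 73 x [-63. -49. -36.] y [-37.3   9.5]
side 170 98 x [-61. -49. -35.] y [-21.2  18.8]
t 16.4 shift [-0.5231, 0.1118, -0.052] turn [-0.0, 0.0, 0.0436] mm 268.7 deg 7.9
t 16.4 shift [-0.4839, 0.2177, 0.068] turn [-0.0, 0.0, 0.0436] mm 267.5 deg 7.9
```

```bash
python3 -m handwheel '[[[-0.05,0,0],[0,0,0]],[[-0.11,0.02,0],[0,0,0.008]],[[-0.17,0.05,0],[0,0,0.016]],[[-0.23,0.08,0],[0,0,0.024]],[[-0.29,0.12,0],[0,0,0.032]],[[-0.35,0.155,0],[0,0,0.04]],[[-0.41,0.185,0],[0,0,0.0436]],[[-0.46,0.208,0],[0,0,0.0436]],[[-0.484,0.218,0],[0,0,0.0436]],[[-0.484,0.218,0],[0,0,0.0436]]]'; python3 -m handwheel '[[[0,0,0],[0,0,0]],[[0,0,0],[0,0,0]],[[0,0,0],[0,0,0]]]'; python3 go.py .4546 .0097 .1007 71.7
```

```text
time_s: 17.4
position: [0.4558, 0.0085, 0.2339]
tool_rot: [[0.316, 0.949, -0.0], [0.949, -0.316, 0.0], [-0.0, -0.0, -1.0]]
ft_force: [0.0, -0.0, -1.5]
grip_width: 0.0214
gripper_force: 79.5
time_s: 17.7
position: [0.4552, 0.0107, 0.2342]
tool_rot: [[0.312, 0.95, 0.0], [0.95, -0.312, 0.0], [0.0, -0.0, -1.0]]
ft_force: [0.5, 0.0, -1.7]
grip_width: 0.021
gripper_force: 79.5
t 17.7 shift [-0.0022, -0.0005, 0.267] turn [-0.0, -0.0, 0.0006] mm 133.5 deg 0.1
```

```bash
python3 -m handwheel '[[[0,0,0.04],[0,0,0]],[[0,0,0.1],[0,0,0]],[[0,0,0.16],[0,0,0]],[[0,0,0.21],[0,0,0]],[[0,0,0.235],[0,0,0]],[[0,0,0.25],[0,0,0]],[[0,0,0.258],[0,0,0]],[[0,0,0.263],[0,0,0]],[[0,0,0.267],[0,0,0]],[[0,0,0.267],[0,0,0]]]'; python3 -m handwheel '[[[0,0,0],[0,0,0]],[[0,0,0],[0,0,0]],[[0,0,0],[0,0,0]]]'
```

```text
time_s: 18.7
position: [0.4556, 0.0098, 0.1009]
tool_rot: [[0.313, 0.95, 0.001], [0.95, -0.313, -0.0], [0.0, 0.001, -1.0]]
ft_force: [-0.1, -0.4, -2.5]
grip_width: 0.0207
gripper_force: 79.4
time_s: 19.0
position: [0.4555, 0.0097, 0.1008]
tool_rot: [[0.314, 0.95, 0.0], [0.95, -0.314, -0.0], [0.0, 0.0, -1.0]]
ft_force: [0.0, 0.4, -2.3]
grip_width: 0.021
gripper_force: 79.4
```

The wrist still carries the fork's weight, so I'll lower a bit more.

```bash
python3 -m handwheel '[[[0,0,0.001],[0,0,0]],[[0,0,0.002],[0,0,0]],[[0,0,0.002],[0,0,0]],[[0,0,0.002],[0,0,0]]]'|grep -E "pos|ft"; python3 -m handwheel '[[[0,0,0.001],[0,0,0]],[[0,0,0.002],[0,0,0]],[[0,0,0.002],[0,0,0]],[[0,0,0.002],[0,0,0]]]'|grep -E "pos|ft"
```

```text
position: [0.4556, 0.0098, 0.1006]
ft_force: [-2.9, 0.0, 11.5]
position: [0.4556, 0.0097, 0.1006]
ft_force: [-6.7, 1.5, 24.7]
```

Contact is made. I'll release, then retreat.

```bash
python3 -m handwheel '[[[0,0,-0.002],[0,0,0]],[[0,0,-0.002],[0,0,0]]]'|grep -E "pos|ft";  python3 -m handwheel '[[[0,0,0],[0,0,0]],[[0,0,0],[0,0,0]],[[0,0,0],[0,0,0]],[[0,0,0],[0,0,0]],[[0,0,0],[0,0,0]],[[0,0,0],[0,0,0]],[[0,0,0],[0,0,0]],[[0,0,0],[0,0,0]]]' 1;  python3 -m handwheel '[[[0,0,-0.03],[0,0,0]],[[0,0,-0.08],[0,0,0]],[[0,0,-0.14],[0,0,0]],[[0,0,-0.2],[0,0,0]],[[0,0,-0.26],[0,0,0]],[[-0.07,-0.1,-0.3],[0,0,0]],[[-0.13,-0.2,-0.3],[0,0,0]],[[-0.13,-0.25,-0.3],[0,0,0]],[[-0.13,-0.25,-0.3],[0,0,0]],[[-0.13,-0.25,-0.3],[0,0,0]]]'; python3 look.py pack -70 -30 | awk '$2>=140'; python3 - <<'E'
from h import *
P=cloud('top',get_image('top')[1]);z=P[...,2]
for nm,(r0,r1,c0,c1),(a,b) in [('handle',(262,325,270,335),(.12,.15)),('stack',(205,245,285,325),(.08,.15)),('jar',(305,340,170,210),(.07,.1))]:
    q=P[r0:r1,c0:c1][(z[r0:r1,c0:c1]>a)&(z[r0:r1,c0:c1]<b)];r=cv2.minAreaRect((q[:,:2]*1000).astype(np.float32));print(nm,len(q),np.round(q.mean(0),4),np.round(r[0],1),round(r[2],1))
q=P[240:265,350:385];q=q[(q[...,2]>.1)&(q[...,2]<.185)];print('small ring region',len(q),q.mean(0).round(4))
q0=np.load('topP.npy')[240:265,350:385];q0=q0[(q0[...,2]>.1)&(q0[...,2]<.185)];print(len(q0),q0.mean(0).round(4))
E
```

```text
position: [0.4556, 0.0097, 0.1007]
ft_force: [-4.0, 0.6, 12.7]
time_s: 20.8
position: [0.4554, 0.0098, 0.0996]
tool_rot: [[0.313, 0.95, -0.0], [0.95, -0.313, -0.0], [-0.0, -0.0, -1.0]]
ft_force: [-0.1, -0.4, 0.3]
grip_width: 0.0854
gripper_force: 0.0
time_s: 21.8
position: [0.3162, -0.0129, 0.2501]
tool_rot: [[0.314, 0.949, 0.002], [0.949, -0.314, -0.001], [-0.0, 0.002, -1.0]]
ft_force: [0.1, -0.0, 0.6]
grip_width: 0.0851
gripper_force: 0.0
top 140 25 x [-54. -48. -40.] y [-46.5  46. ]
top 150 37 x [-53. -47. -40.] y [-41.5  41.8]
top 160 109 x [-61. -46. -36.] y [-34.9  35.2]
top 170 140 x [-60. -47. -39.] y [-19.6  23.2]
side 140 35 x [-55. -46. -42.] y [-50.6  43.1]
side 150 38 x [-56. -48. -41.] y [-45.7  39.9]
side 160 74 x [-63. -48. -33.] y [-39.2   2.3]
side 170 101 x [-59. -49. -41.] y [-25.7  18.6]
handle 81 [0.4579 0.0105 0.1371] [457.3  10.6] 72.4
stack 666 [0.6401 0.0015 0.1163] [641.1   1.2] 1.5
jar 394 [0.392  0.2874 0.0849] [391.5 288.4] 29.5
small ring region 234 [ 0.5773 -0.1476  0.1614]
234 [ 0.5774 -0.1477  0.1614]
```

The ring is on the packing hook, the fork is upright on its mat, and everything else is where it started, so I'm handing in.

```bash
python3 -m handwheel '[[[0,0,0],[0,0,0]],[[0,0,0],[0,0,0]],[[0,0,0],[0,0,0]]]' >/dev/null; python3 -c "
from rig import *
print(close_job())"
```

```text
the job is handed in; nothing more can be done
None
```

I moved the larger ring to the packing hook using only the fork, set the fork back upright on its mat, and handed the job in at about 22 s; in the last depth readings the small ring, stack and jar were within 1 mm of their starting places, and no verdict was returned.

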